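# Find the rack's hanging foot with a wedge and pack it

### The arm

A 6-joint arm with a two-finger parallel gripper is mounted at the origin on the work surface. World frame = base frame: x ahead of the robot, y to its left, z up, the work surface at z = 0. Lengths are in mm, angles in rad, forces in N, time in s.
With the tool pointing down it reaches from about 350 to 875 mm from the base axis. Payload 4.2 kg.
Tool frame: the origin (TCP) lies on the mounting face of the last link; the fingertips stand 173 mm ahead of it and the grasp point (between the pads) lies 155 mm ahead of it; z points along the fingers, y is the line along which they close (so a half turn about z gives the same grasp; the last joint's range is limited). The gripper opens to 85 mm and grips with 20 to 120 N. Pads are 22 mm wide; open, the fingers measure 114 mm over their backs; the gripper's body (76 mm by 85 mm) begins 54 mm behind the grasp point. The pads swing forward as they close: fully open they stand 13 mm farther back than shut.
Start: joints at [1.373, 0.385, 0.008, 0, -1.194, -0.259], TCP at [275.64, 560.912, 404.712] pointing down, gripper open.
Joint ranges: [-3.14, 3.14], [-1.21, 2.06], [-1.07, 1.41], [-3.16, 2.05], [-2.99, -0.16], [-3.1, 3.1]. Speed limits (rad/s): [2.79, 2.79, 3.14, 3.14, 3.14, 3.14].

### API

Orientations are given as a unit quaternion [x, y, z, w].
In Python, from bench import arm gives the robot as it stands.
- The arm moves only by the tool carry_out, never from a script. Its argument "rows" is a list of rows, each a list of 7 numbers: the shift along the tool's x, y, z as a fraction of full scale, then the turn, a rotation vector about the tool's x, y, z as a fraction of full scale, then the opening, from -1 (shut) to 1 (fully open). A call has 1 to 12 rows; each row is the pose to reach, as a shift and turn from the pose commanded when the call began, along the tool's axes at that moment, turning the shorter way round; what a row does not reach only later rows make up. Full scale, the value 1, is 20 cm for a shift and pi rad for a turn. A row lasts 1/8 s, in which the tool goes at most 62.5 mm and 10.7 degrees, less where a joint would pass 70% of its speed; a pose out of reach is approached as far as the arm can. A call with a number of a shift or a turn outside -1 to 1 is refused whole. A call with a gripper value outside its range is refused whole. The fingers move at their own pace and stop on an object; the grip force is fixed at half the most. Time passes only in rows, so rows that repeat a pose let the fingers close. It gives the time, the measured TCP pose, the force, the opening and the grip force at its end, in the units of the state.
- arm.read_state(): the state, without advancing time (a new reading comes with each control period).
- arm.get_image(name): name is "scene" or "top" or "wrist"; returns (picture, depth): 480x640x3 uint8, red, green, blue; 480x640 float32, mm along the optical axis (not along the pixel's ray), 0 where there is no reading.
- arm.calibration(name): a dict with "mtx" (3x3 intrinsics, pixels), "cam_to_world" (4x4, takes a point from camera to world coordinates). Camera axes: x right, y up, looking along -z (the intrinsics and any distortion apply to the point x, -y, -z); pixel columns grow to the right and rows downward; lengths in mm; the calibration is good to about 2 mm. The wrist camera is an equidistant fisheye: a pixel r from the principal point sees the ray r / f radians off the axis. A picture is of the moment at which its call begins: read the wrist's pose just before it. calibration takes no time and is no camera call; for the wrist camera it gives the pose at the moment of the call.
- arm.job_done(): hands the job in; it is judged then, once.
The state is a dict: "clock": time; "joints": joint angles; "joint_vel": joint speeds; "joint_efforts": joint torques, N m; "position": TCP position; "ee_rot": TCP orientation; "contact_force": force on the tool from outside, world axes, zero at the start; "wrist_torque": the same for the moment, N m; "gripper_width": finger opening in mm; "grasp_force": force on a finger pad.
Only numpy, scipy, OpenCV 4.12 (cv2) and the standard library are available. Lean on these libraries where they do the work, as an engineer would, in place of code of your own. Each camera call takes 0.05 s, during which the arm holds its last target. There are 200 camera calls.

### The job

One of the three front feet of the bamboo rack stops short of the counter. Try the hardwood wedge under each foot, thin end first, until you find the one that it slides under; there push it in, straight under the foot, until it is snug and the foot bears on it, without driving it hard, and leave it lying there. Do not knock the mug, the cocktail shaker or the baster bulb about.

Things in the scene. Friction and masses are not known exactly. Their poses are not given: they have to be found in the camera images.
- rack: slatted bamboo rack on three front legs, fixed to an oak ledge at its back. Origin on the counter under the middle front leg; x from the rack's front to its back (away from the robot), y to its left, z up. Top: x -120 to +155, y +-270, underside 198, upper face 232 mm above the counter. It overhangs the feet, so the gripper must lean back 30 to 45 deg there, wrist towards the robot
- foot_left (a point): point on the counter under the centre of the left front leg (28 mm square), rack y = +190 mm; axes as the rack's. The leg ends in a round levelling foot, 44 mm diameter, 12 mm high, centred on this point. On one of the three legs, not known which, this foot hangs 6 to 9 mm above the counter; the other two stand on it. This point tells nothing of the gap
- foot_middle (a point): the same for the middle front leg, rack y = 0
- foot_right (a point): the same for the right front leg, rack y = -190 mm
- wedge: hardwood wedge, about 110 g, lying flat on the counter. Origin on its underside below the heel's centre; x along the blade to the thin end, z up. Heel: block 44 mm long (x +-22), 40 wide (y), 28 high. Blade: 36 mm wide, x = 22 to 117, flat underside, top sloping evenly from 12 mm thick at the heel to 3 mm at the thin end
- wedge_heel (a point): centre of the wedge's heel, 14 mm above its underside: grip it here across the 40 mm width; axes as the wedge's
- wedge_tip (a point): middle of the wedge's thin end, 117 mm ahead of the heel's centre, 1.5 mm above the underside. Under the hanging foot the wedge runs freely until the blade is as thick as the gap at the foot's front rim: this point is then 32 to 63 mm behind that rim
- counter: oak butcher-block counter, its top is the work surface (z = 0); origin 550 mm ahead of the robot's base
- mug_mid (a point): centre (half-way up) of the white mug, 82 mm diameter, 95 mm high, standing on the rack's slats
- shaker_mid (a point): centre (half-way up) of the steel cocktail shaker, 88 mm diameter, 221 mm high, standing on the counter in front of the rack's right end
- bulb_mid (a point): centre (half-way up) of the grey silicone baster bulb, 60 mm diameter, 93 mm high, standing on the counter between the middle and right legs
Mind the look-alikes: they are no part of the job. Of the things like the wedge, leave any that is yellow; of the rest the smaller one is meant.

How it is judged:
By the outcome, as a careful person would: the job done as asked, in the order asked, and still so for the second after the job is handed in, with the robot touching nothing.
It also fails if it takes over 48 s, if anything falls off the work surface, if the arm or the gripper's body presses on something with over 40 N, if the wrist force passes 120 N, or if a joint passes its speed limit or range.

## Working session

There is one attempt and no reset: what is moved stays moved. The work goes in short steps, Python scripts to look and compute and a tool call to move; the robot and the scene stay as the last step left them, time stands still between calls to the robot, and variables do not carry over. Pictures are saved under pics/ and viewed, at most 10 in all, crops included, and the job is handed in when it is done.

Besides the shell and the picture viewer there is one more tool, called after "Call:" by a JSON object that holds its "api" and its "payload". carry_out: Moves the arm, as the interface text tells. Its arguments: {"type":"object","properties":{"rows":{"type":"array"}},"required":["rows"]}

```bash
ls; mkdir -p pics
cat > h.py <<'E'
import numpy as np, cv2
from scipy.spatial.transform import Rotation as R
from bench import arm
def snap(n,f):
    c=arm.calibration(n); im,d=arm.get_image(n)
    cv2.imwrite(f'pics/{f}.png',im[:,:,::-1]); np.savez(f'pics/{f}.npz',im=im,d=d,m=c['mtx'],T=c['cam_to_world'])
def world(f):
    z=np.load(f'pics/{f}.npz'); d=z['d'];m=z['m'];T=z['T']
    v,u=np.mgrid[:480,:640]
    P=np.stack([(u-m[0,2])/m[0,0]*d,-(v-m[1,2])/m[1,1]*d,-d],-1)
    return z['im'],d,P@T[:3,:3].T+T[:3,3]
E
python3 - <<'E'
from h import *
snap('scene','s0');snap('top','t0')
print(arm.read_state())
a=cv2.imread('pics/s0.png');b=cv2.imread('pics/t0.png')
c=arm.calibration('scene');print(c)
E
```

```text
pics
{'clock': 0.1, 'joints': array([ 1.37257451e+00,  3.85460647e-01,  6.76635261e-03, -4.70681808e-04,
       -1.19401903e+00, -2.58613854e-01]), 'joint_vel': array([-0.00087579, -0.00111358,  0.00410913,  0.00092868, -0.00048759,
       -0.00055133]), 'joint_efforts': array([-5.17190547e-04, -3.93317664e+01,  1.88931352e+01,  4.19792667e+00,
       -2.55170911e-03,  5.93693500e-06]), 'position': array([275.56945329, 560.75681744, 403.73834405]), 'ee_rot': array([ 9.74005746e-01, -2.26521171e-01, -1.89711749e-04,  9.64664303e-04]), 'contact_force': array([ 0.36643819,  0.70011234, -0.31848174]), 'wrist_torque': array([-0.04572094, -0.02387378, -0.04912526]), 'grasp_force': 0.0, 'gripper_width': 85.09720306050943}
{'mtx': array([[486.65190026,   0.        , 320.6901777 ],
       [  0.        , 486.65190026, 236.74203179],
       [  0.        ,   0.        ,   1.        ]]), 'cam_to_world': array([[-1.19356947e-01, -9.43478371e-01,  3.09196510e-01,
         9.69662374e+02],
       [ 9.92823406e-01, -1.11079373e-01,  4.43064007e-02,
         4.32358786e+01],
       [-7.45677637e-03,  3.12265809e-01,  9.49965505e-01,
         1.44764056e+03],
       [ 0.00000000e+00,  0.00000000e+00,  0.00000000e+00,
         1.00000000e+00]])}
```

View pics/s0.png

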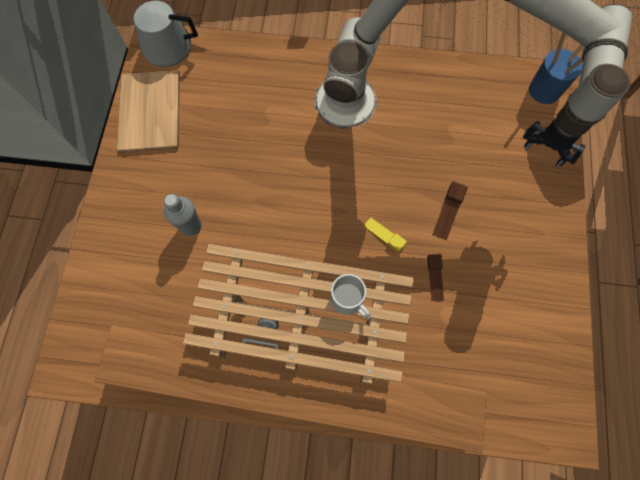

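View pics/t0.png

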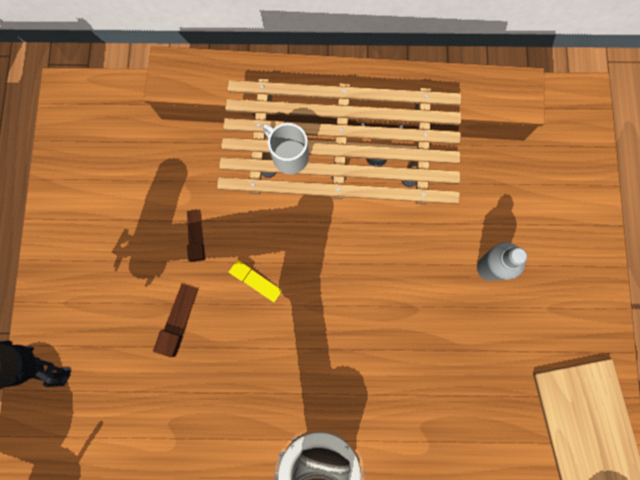

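The scene and top views show these candidates in the top image: a yellow wedge (255,281), which is excluded; a big dark wedge (177,320); and a small dark wedge (196,236), which I choose. The rack's slats span (220..460, 80..200), the mug is at (289,148), the shaker at (503,262), and the bulb is under the slats near (376,158).

```bash
cat > m.py <<'E'
from h import *
for f in ('t0','s0'):
    im,d,W=world(f)
    print(f)
    h=W[...,2]; ok=d>0
    m=ok&(h>222)&(h<245)&(W[...,0]>500)
    # exclude mug/shaker by colour
    hsv=cv2.cvtColor(im,cv2.COLOR_RGB2HSV)
    m&=hsv[...,1]>60
    n,l,s,_=cv2.connectedComponentsWithStats(cv2.morphologyEx(m.astype(np.uint8),cv2.MORPH_CLOSE,np.ones((15,15))))
    k=1+np.argmax(s[1:,4]); mm=m&(l==k)
    p=W[mm]; r=cv2.minAreaRect(p[:,:2].astype(np.float32)); print('rack',r,np.median(p[:,2]),mm.sum())
    # counter height
    print('counter z',np.median(h[ok&(abs(h)<15)]))
    dark=ok&(h>2.5)&(h<60)&(im.max(-1)<110)&(W[...,0]<720)&(W[...,1]>60)
    dark=ok&(h>5)&(h<60)&(W[...,0]<720)&(W[...,1]>60)&(W[...,1]<450)&(W[...,0]>200)
    n,l,s,c=cv2.connectedComponentsWithStats(dark.astype(np.uint8))
    for i in range(1,n):
        if s[i,4]>60:
            q=W[l==i]; print(c[i].round(),s[i,4],cv2.minAreaRect(q[:,:2].astype(np.float32)),q[:,2].max().round(1),im[l==i].mean(0).round())
E
python3 m.py
python3 - <<'E'
import cv2,numpy as np
a=cv2.imread('pics/t0.png')[205:360,130:310]
cv2.imwrite('pics/c1.png',cv2.resize(a,None,fx=4,fy=3.8,interpolation=2)[:600])
E
```

```text
t0
rack ((775.9158935546875, -41.9769287109375), (541.0833740234375, 273.51495361328125), 87.03193664550781) 231.32753046097764 15955
counter z 0.2606506234308199
[195. 239.] 668 ((586.9209594726562, 335.6994934082031), (134.921142578125, 49.42333221435547), 4.091671943664551) 36.9 [61. 34. 21.]
[252. 278.] 687 ((471.0661315917969, 172.64044189453125), (138.0626678466797, 43.86470031738281), 59.231605529785156) 36.2 [235. 222.  15.]
[175. 324.] 1389 ((367.3788146972656, 369.67694091796875), (56.69608688354492, 190.05723571777344), 73.76106262207031) 43.1 [88. 49. 29.]
s0
rack ((775.9854736328125, -43.08697509765625), (540.9776611328125, 275.192626953125), 86.84274291992188) 232.90621376262595 13484
counter z 1.4378826878098607
[450. 207.] 890 ((356.95489501953125, 364.0863037109375), (67.77974700927734, 204.56227111816406), 70.73004150390625) 47.3 [81. 52. 34.]
[388. 236.] 499 ((469.0457763671875, 175.73504638671875), (153.03305053710938, 51.258758544921875), 58.17304992675781) 36.2 [199. 180.  64.]
[435. 273.] 552 ((583.79638671875, 335.594970703125), (144.52273559570312, 55.274845123291016), 7.191054344177246) 36.5 [60. 38. 25.]
```

View pics/c1.png

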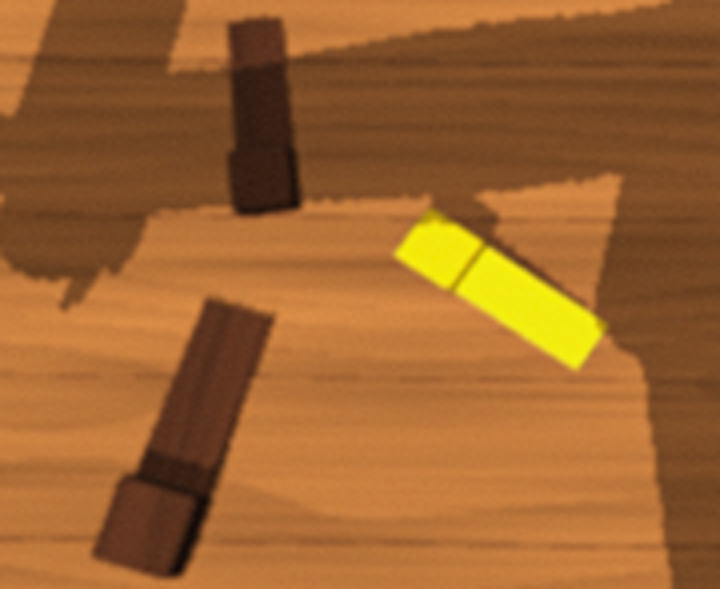

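The crop shows the small dark wedge with its heel at about (265,180) in the crop, or (196,252) in the image, and its blade pointing away from the robot. The other dark wedge is clearly larger, so the choice stands.

```bash
cat >> h.py <<'E'
RC=np.array([775.95,-42.5]); YAW=np.deg2rad(-3.06)
def rack(x,y,z=0):
    c,s=np.cos(YAW),np.sin(YAW); o=RC-17.5*np.array([c,s])
    return np.array([o[0]+c*x-s*y,o[1]+s*x+c*y,z])
def orient(yaw,lean):  # lean rad, wrist toward robot
    cl,sl=np.cos(lean),np.sin(lean)
    M=np.array([[cl,0,sl],[0,-1,0],[sl,0,-cl]])  # columns x,y,z of tool
    return R.from_euler('z',yaw)*R.from_matrix(M)
def row(grasp,yaw,lean,off=155,st=None):
    st=st or arm.read_state(); R0=R.from_quat(st['ee_rot']); Rt=orient(yaw,lean)
    p=np.asarray(grasp)-Rt.apply([0,0,off])
    return (R0.inv().apply(p-st['position'])/200).round(4),((R0.inv()*Rt).as_rotvec()/np.pi).round(4),p.round(1)
def wristw(f):
    z=np.load(f'pics/{f}.npz'); d=z['d'];m=z['m'];T=z['T']
    v,u=np.mgrid[:480,:640]; a=(u-m[0,2])/m[0,0]; b=(v-m[1,2])/m[1,1]
    r=np.hypot(a,b)+1e-9; t=np.tan(np.minimum(r,1.5))/r
    P=np.stack([a*t*d,-b*t*d,-d],-1)
    return z['im'],d,P@T[:3,:3].T+T[:3,3]
E
python3 - <<'E'
from h import *
for f in('t0','s0'):
    im,d,W=world(f)
    h=W[...,2]
    m=(d>0)&(im.max(-1)<150)&(W[...,0]>500)&(W[...,0]<700)&(W[...,1]>290)&(W[...,1]<390)
    q=W[m&(h>18)]; print('heel',cv2.minAreaRect(q[:,:2].astype(np.float32)),q.mean(0),len(q))
    q=W[m&(h>4)&(h<16)&(W[...,0]>575)]; c=np.polyfit(q[:,0],q[:,1],1); print('blade slope deg',np.degrees(np.arctan(c[0])),np.polyval(c,550),q[:,0].max())
for y in(190,0,-190): print(rack(0,y))
print(row([550,333,120],0.08,0.6))
print(arm.calibration('wrist'))
E
```

```text
heel ((542.46875, 329.2084045410156), (43.561153411865234, 40.88064956665039), 9.108599662780762) [541.99700593 328.0933168   27.63752537] 276
blade slope deg 3.672946534123294 335.84654779902564 656.5790934490983
heel ((561.968017578125, 331.0475158691406), (82.33076477050781, 41.057979583740234), 7.054696083068848) [544.82190636 327.65758972  28.02403798] 212
blade slope deg 7.134105870481688 331.33245114641005 661.8733896034929
[768.61747288 148.16327398   0.        ]
[758.47495183 -41.56582043   0.        ]
[ 748.33243078 -231.29491484    0.        ]
(array([1.3578, 0.6388, 0.7804]), array([ 0.0519,  0.1865, -0.1655]), array([462.8, 326. , 247.9]))
{'mtx': array([[371.64829954,   0.        , 318.04704949],
       [  0.        , 371.64829954, 236.1767797 ],
       [  0.        ,   0.        ,   1.        ]]), 'cam_to_world': array([[-4.41240925e-01,  8.47576177e-01,  2.94823795e-01,
         3.52312590e+02],
       [-8.97382943e-01, -4.17920630e-01, -1.41584602e-01,
         5.21842612e+02],
       [ 3.20921072e-03, -3.27042766e-01,  9.45004090e-01,
         3.72222448e+02],
       [ 0.00000000e+00,  0.00000000e+00,  0.00000000e+00,
         1.00000000e+00]])}
```

Call:
{"api": "carry_out", "payload": {"rows": [[0.25, 0.1, 0.1, 0.01, 0.04, -0.03, 1], [0.5, 0.25, 0.2, 0.02, 0.08, -0.07, 1], [0.75, 0.35, 0.3, 0.03, 0.12, -0.1, 1], [0.9, 0.45, 0.35, 0.04, 0.15, -0.135, 1], [0.9, 0.45, 0.35, 0.05, 0.187, -0.165, 1], [0.9, 0.45, 0.35, 0.05, 0.187, -0.165, 1]]}}

```text
clock: 0.85
position: [397.6, 399.2, 333.7]
ee_rot: [0.954, 0.038, 0.296, -0.008]
contact_force: [-0.4, -0.6, -0.4]
gripper_width: 85.5
grasp_force: 0.0
```

Run:
```python
from h import *
s=arm.read_state();print(s['position'],s['clock'])
print(row([543,329,110],np.deg2rad(7),0.61))
```

```text
[397.58309287 399.17927764 333.70407459] 0.85
(array([-0.0649,  0.4229,  0.5446]), array([ 0.0098,  0.0029, -0.0107]), array([454.9, 318.2, 237. ]))
```

Call:
{"api": "carry_out", "payload": {"rows": [[-0.03, 0.2, 0.25, 0.01, 0.003, -0.01, 1], [-0.065, 0.42, 0.5, 0.01, 0.003, -0.01, 1], [-0.065, 0.42, 0.54, 0.01, 0.003, -0.01, 1], [-0.065, 0.42, 0.54, 0.01, 0.003, -0.01, 1]]}}

```text
clock: 1.35
position: [458.6, 329.3, 251.3]
ee_rot: [0.956, 0.052, 0.29, -0.008]
contact_force: [1.0, 0.4, 1.0]
gripper_width: 85.6
grasp_force: 0.0
```

Run:
```python
from h import *
s=arm.read_state();print(s['position'],s['clock'])
snap('wrist','w1')
im,d,W=wristw('w1');h=W[...,2]
m=(d>0)&(W[...,0]>500)&(W[...,0]<700)&(W[...,1]>280)&(W[...,1]<390)
print(np.median(h[m]))
q=W[m&(h>22)&(h<32)]; print(cv2.minAreaRect(q[:,:2].astype(np.float32)),q.mean(0),len(q))
q=W[m&(h>5)&(h<16)&(W[...,0]>575)]; print(cv2.minAreaRect(q[:,:2].astype(np.float32)),len(q))
```

```text
[458.56188324 329.26007425 251.2860676 ] 1.35
26.9393225659489
((544.2862548828125, 327.259033203125), (44.415897369384766, 40.18186950683594), 7.7938551902771) [544.17642625 327.45133021  27.10201604] 3928
((612.555419921875, 337.7493591308594), (80.35694122314453, 36.24515914916992), 8.412434577941895) 3605
```

View pics/w1.png

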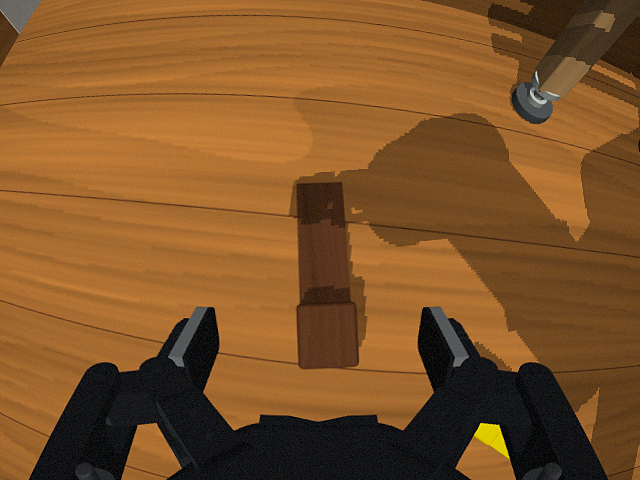

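The wrist view shows the heel between the open fingers at about (328,335), and a rack foot at (532,102). The wedge yaw is about 8°, with the heel at (544.2, 327.3).

Run:
```python
from h import *
s=arm.read_state();print(s['position'],s['clock'])
print(row([544,327.3,24],np.deg2rad(8.2),0.61))
im,d,W=wristw('w1')
for u,v in((532,102),(525,118),(515,105),(530,125),(548,100),(532,90),(520,112)): print(u,v,W[v,u].round(1))
print(rack(0,190))
```

```text
[458.81030915 329.90958083 251.5754563 ] 1.4
(array([-0.2975,  0.0675,  0.407 ]), array([ 0.0106,  0.0068, -0.0076]), array([456.1, 314.6, 151. ]))
532 102 [763.9 152.7  20.7]
525 118 [751.1 157.    9.7]
515 105 [546.4 337.  271.7]
530 125 [752.5 144.7  -1.3]
548 100 [775.8 128.5  16.8]
532 90 [776.6 151.8  23.8]
520 112 [756.2 162.4  10.6]
[768.61747288 148.16327398   0.        ]
```

Call:
{"api": "carry_out", "payload": {"rows": [[-0.15, 0.068, 0.2, 0.01, 0.007, -0.008, 1], [-0.26, 0.068, 0.35, 0.01, 0.007, -0.008, 1], [-0.298, 0.068, 0.4, 0.01, 0.007, -0.008, 1], [-0.298, 0.068, 0.406, 0.01, 0.007, -0.008, 1], [-0.298, 0.068, 0.406, 0.01, 0.007, -0.008, 1]]}}

```text
clock: 2.02
position: [467.2, 360.2, 200.7]
ee_rot: [0.959, 0.061, 0.275, 0.012]
contact_force: [0.6, -0.3, 0.0]
gripper_width: 85.6
grasp_force: 0.0
```

Run:
```python
from h import *
s=arm.read_state();print(s['position'],s['contact_force'])
print(row([544,327.3,24],np.deg2rad(8.2),0.61))
```

```text
[467.20281805 360.24662411 200.65316752] [ 0.61043373 -0.28688936  0.04426699]
(array([-0.2054,  0.2062,  0.1787]), array([0.0205, 0.0178, 0.0014]), array([456.1, 314.6, 151. ]))
```

Run:
```python
from h import *
s=arm.read_state();print(s['joints'].round(3),s['joint_vel'].round(2),s['position'],s['ee_rot'])
```

```text
[ 0.592  0.486 -0.758  2.051 -0.328 -0.896] [-0.01 -0.   -0.01  0.   -0.   -0.  ] [467.20281805 360.24662411 200.65316752] [0.95946445 0.06115462 0.27486115 0.01180795]
```

Call:
{"api": "carry_out", "payload": {"rows": [[0, 0, 0, 0, 0, 0, 1], [0, 0, 0, 0, 0, 0, 1], [0, 0, 0, 0, 0, 0, 1]]}}

```text
clock: 2.4
position: [467.6, 359.7, 200.5]
ee_rot: [0.96, 0.061, 0.275, 0.012]
contact_force: [-0.5, 0.3, -0.1]
gripper_width: 85.3
grasp_force: 0.0
```

Run:
```python
from h import *
s=arm.read_state();print(s['joints'].round(3),s['joint_vel'].round(2),s['position'],s['ee_rot'])
print(row([544,327.3,24],np.deg2rad(8.2),0.61))
```

```text
[ 0.59   0.486 -0.758  2.052 -0.328 -0.896] [ 0.  0.  0.  0.  0. -0.] [467.60181556 359.65644392 200.53446048] [0.95952044 0.06063689 0.27477388 0.01195841]
(array([-0.2061,  0.2032,  0.1773]), array([0.0207, 0.0179, 0.0011]), array([456.1, 314.6, 151. ]))
```

The arm is stuck at the joint-4 limit, so leaning isn't reachable here. I'll use a vertical grip for now, collect states, and fit the kinematics so I can plan the leans.

```bash
cat >> h.py <<'E'
def log():
    s=arm.read_state()
    with open('log.txt','a') as f: f.write(' '.join(map(str,[*s['joints'],*s['position'],*s['ee_rot']]))+'\n')
    return s
E
python3 - <<'E'
from h import *
open('log.txt','w').write("1.37257451 0.385460647 0.00676635261 -0.000470681808 -1.19401903 -0.258613854 275.56945329 560.75681744 403.73834405 0.974005746 -0.226521171 -0.000189711749 0.000964664303\n")
log()
print(row([544,327.3,110],np.deg2rad(8.2),0.0))
E
```

```text
(array([ 0.4711,  0.2206, -0.0733]), array([ 0.0204, -0.1762, -0.0052]), array([544. , 327.3, 265. ]))
```

Call:
{"api": "carry_out", "payload": {"rows": [[0.1, 0.0, -0.2, 0.0, -0.04, 0, 1], [0.24, 0.1, -0.15, 0.01, -0.09, 0, 1], [0.36, 0.2, -0.1, 0.02, -0.13, -0.005, 1], [0.47, 0.22, -0.073, 0.02, -0.176, -0.005, 1], [0.47, 0.22, -0.073, 0.02, -0.176, -0.005, 1], [0.47, 0.22, -0.073, 0.02, -0.176, -0.005, 1]]}}

```text
clock: 3.15
position: [548.4, 324.0, 267.2]
ee_rot: [0.99, 0.049, 0.127, 0.039]
contact_force: [1.4, -1.6, 0.8]
gripper_width: 85.4
grasp_force: 0.0
```

Run:
```python
from h import *
s=log(); print(s['position'],s['joints'].round(3),s['clock'])
print(row([544,327.3,110],np.deg2rad(8.2),0.0))
print(row([544,327.3,18],np.deg2rad(8.2),0.0))
```

```text
[548.40918575 323.96730039 267.20217188] [ 0.814  0.493 -0.341  0.393 -0.642  0.552] 3.15
(array([-0.0222, -0.0195,  0.0039]), array([ 0.0305, -0.0791, -0.0137]), array([544. , 327.3, 265. ]))
(array([-0.136 , -0.0606,  0.4477]), array([ 0.0305, -0.0791, -0.0137]), array([544. , 327.3, 173. ]))
```

Call:
{"api": "carry_out", "payload": {"rows": [[-0.022, -0.02, 0.004, 0.03, -0.079, -0.014, 1], [-0.022, -0.02, 0.004, 0.03, -0.079, -0.014, 1], [-0.022, -0.02, 0.004, 0.03, -0.079, -0.014, 1], [-0.022, -0.02, 0.004, 0.03, -0.079, -0.014, 1]]}}

```text
clock: 3.65
position: [544.1, 327.2, 264.5]
ee_rot: [0.997, 0.072, 0.003, 0.002]
contact_force: [0.7, 0.5, 0.2]
gripper_width: 85.4
grasp_force: 0.0
```

```bash
cat > fk.py <<'E'
from h import *
from scipy.optimize import least_squares
def fk(q,p):
    a1,d1,L2x,L2z,L3x,L3z,d6=p
    Rz=lambda t:R.from_euler('z',t); Ry=lambda t:R.from_euler('y',t)
    B=Rz(q[0]); A=B*Ry(q[1]); F=B*Ry(q[1]-q[2])
    pos=B.apply([a1,0,d1])+A.apply([L2x,0,L2z])+F.apply([L3x,0,L3z])
    W=F*R.from_euler('x',S4*q[3])*Ry(-q[4])*R.from_euler('x',S6*q[5])  # tool along local x
    pos=pos+W.apply([d6,0,0])
    return pos,W
S4=S6=1
def fit():
    D=np.loadtxt('log.txt')
    f=lambda p:np.concatenate([fk(r[:6],p)[0]-r[6:9] for r in D]+[1e-2*(np.array(p)-[50,300,0,350,350,50,120])])
    s=least_squares(f,[50,300,0,350,350,50,120]); return s.x,s.fun
E
python3 - <<'E'
import fk; from fk import *
s=log();print(s['position'],s['joints'].round(3))
D=np.loadtxt('log.txt')
for S4 in(1,-1):
  for S6 in(1,-1):
    fk.S4,fk.S6=S4,S6
    Cs=[fk.fk(r[:6],[0]*7)[1].inv()*R.from_quat(r[9:]) for r in D]
    print(S4,S6,[np.degrees((Cs[0].inv()*c).magnitude()).round(1) for c in Cs], Cs[0].as_matrix().round(2).tolist())
    x,r=fk.fit(); print(x.round(1),r.round(1))
print(row([544,327.3,18],np.deg2rad(8.2),0.0))
E
```

```text
[544.07814496 327.22675428 264.51060115] [ 0.797  0.524 -0.146  0.009 -0.9    0.911]Traceback (most recent call last):
  File "<stdin>", line 7, in <module>
AttributeError: 'function' object has no attribute 'fk'
```

```bash
sed -i 's/def fk(q,p)/def fkin(q,p)/;s/fk(r\[:6\]/fkin(r[:6]/;s/B=Rz(q\[0\])/B=Rz(q[0]+p[7]*.01)/;s/L3z,d6=p/L3z,d6=p[:7]/;s/50,120\]/50,120,-25.9]/g' fk.py
python3 - <<'E'
import fk; from fk import *
D=np.loadtxt('log.txt')
for S4 in(1,-1):
  for S6 in(1,-1):
    fk.S4,fk.S6=S4,S6
    x,r=fk.fit()
    Cs=[fk.fkin(r[:6],x)[1].inv()*R.from_quat(r[9:]) for r in D]
    print(S4,S6,[np.degrees((Cs[0].inv()*c).magnitude()).round(1) for c in Cs], Cs[0].as_matrix().round(2).tolist())
    print(x.round(1),r.round(1))
print(row([544,327.3,18],np.deg2rad(8.2),0.0))
E
```

```text
1 1 [np.float64(0.0), np.float64(163.7), np.float64(131.0), np.float64(134.7)] [[0.0, -0.0, 1.0], [-0.97, 0.24, 0.0], [-0.24, -0.97, 0.0]]
[ 133.3  331.6 -198.6  666.3  476.   -38.8  404.3  -27.6] [ 10.9  -3.2   3.6  33.8 -75.2   6.6 -66.2  71.6 -23.2  12.9  -4.1  13.
   0.8   0.3  -2.    3.2   1.3  -0.9   2.8  -0. ]
1 -1 [np.float64(0.0), np.float64(125.2), np.float64(44.0), np.float64(1.0)] [[0.0, -0.0, 1.0], [-0.96, -0.27, 0.0], [0.27, -0.96, -0.0]]
[ 133.3  331.6 -198.6  666.3  476.   -38.8  404.3  -27.6] [ 10.9  -3.2   3.6  33.8 -75.2   6.6 -66.2  71.6 -23.2  12.9  -4.1  13.
   0.8   0.3  -2.    3.2   1.3  -0.9   2.8  -0. ]
-1 1 [np.float64(0.0), np.float64(75.9), np.float64(92.4), np.float64(134.1)] [[-0.0, -0.0, 1.0], [-0.97, 0.23, -0.0], [-0.23, -0.97, -0.0]]
[-377.2  -11.  1028.5  215.2  -94.4  152.5 -424.2  -28.1] [ 13.3  -5.2  -1.3  27.1 -74.3  -3.4 -59.   77.7   6.3  12.2  -8.   -1.6
  -4.3  -3.1  10.3  -1.3  -4.4   1.   -5.4  -0. ]
-1 -1 [np.float64(0.0), np.float64(8.8), np.float64(4.2), np.float64(0.1)] [[-0.0, -0.0, 1.0], [-0.96, -0.28, -0.0], [0.28, -0.96, 0.0]]
[-377.2  -11.  1028.5  215.2  -94.4  152.5 -424.2  -28.1] [ 13.3  -5.2  -1.3  27.1 -74.3  -3.4 -59.   77.7   6.3  12.2  -8.   -1.6
  -4.3  -3.1  10.3  -1.3  -4.4   1.   -5.4  -0. ]
(array([-0.0026, -0.0028,  0.4575]), array([ 0.0017, -0.0015,  0.0001]), array([544. , 327.3, 173. ]))
```

```bash
cat > fk.py <<'E'
from h import *
from scipy.optimize import least_squares
Ry=lambda t:R.from_euler('y',t); Rx=lambda t:R.from_euler('x',t)
P0=np.array([50,300,0,350,350,50,100,0,0,-25.9,27.7])
C0=lambda t: Rx(t*.01)*R.from_matrix([[0,0,1],[-1,0,0],[0,-1,0]])
def fkin(q,p):
    a1,d1,L2x,L2z,L3x,L3z,d6,wx,wz,y0,t6=p
    B=R.from_euler('z',q[0]+y0*.01); A=B*Ry(q[1]); F=B*Ry(q[1]-q[2])
    G=F*Rx(-q[3]); W=G*Ry(-q[4])
    pos=B.apply([a1,0,d1])+A.apply([L2x,0,L2z])+F.apply([L3x,0,L3z])+G.apply([wx,0,0])+W.apply([d6,0,wz])
    return pos,W*Rx(-q[5])*C0(t6)
def fit():
    D=np.loadtxt('log.txt')
    def f(p):
        o=[1e-2*(p-P0)]
        for r in D:
            x,W=fkin(r[:6],p); o+=[x-r[6:9],200*(W.inv()*R.from_quat(r[9:])).as_rotvec()]
        return np.concatenate(o)
    s=least_squares(f,P0); return s.x,s.fun
if __name__=='__main__':
    x,r=fit(); print(x.round(1).tolist(),r.round(1))
E
python3 fk.py
```

```text
[-731.0, 696.7, 1290.2, 92.2, 96.2, 164.0, 110.0, -253.8, 206.9, -26.3, -25.1] [ -7.8   4.   12.9  -2.6  -2.5   1.1   0.1  -2.5   2.1  -0.   -0.5   0.4
  -5.5  -6.4  -0.    0.1  -2.4  -0.  -50.7  -8.7  27.    6.4   5.4   7.2
  62.1  32.2  12.3   6.3  -0.6 -12.9 -12.4 -17.1   0.2   0.3  -2.4]
```

```bash
sed -i 's/,-25.9,27.7\]/,-25.9,27.7,C]/;s/^P0=/C=0.\nP0=/;s/y0,t6=p/y0,t6,c=p/;s/F=B\*Ry(q\[1\]-q\[2\])/F=B*Ry(q[1]-q[2]+c)/;s/W=G\*Ry(-q\[4\])/W=G*Ry(-q[4]-c)/' fk.py
sed -i '/^if __name/,$d' fk.py
cat >> fk.py <<'E'
if __name__=='__main__':
    for S in (-1,1):
      for c in np.arange(-1.6,1.7,.4):
        P0[11]=c
        x,r=fit(); print(c.round(1),(r@r).round(1),x.round(2).tolist(),r[12:].round(1)[6:12])
      break
E
python3 fk.py
```

```text
-1.6 9511.2 [-722.49, 706.01, 1285.18, 77.38, 95.51, 167.34, 112.36, -254.5, 204.94, -26.33, -24.95, 0.02] [ -0.2 -50.7  -8.3  24.9  11.6   5.7]
-1.2 9511.2 [-722.49, 706.01, 1285.18, 77.38, 95.52, 167.34, 112.36, -254.5, 204.94, -26.33, -24.95, 0.02] [ -0.2 -50.7  -8.3  24.9  11.6   5.7]
-0.8 9511.2 [-722.49, 706.01, 1285.18, 77.38, 95.51, 167.34, 112.36, -254.5, 204.94, -26.33, -24.95, 0.02] [ -0.2 -50.7  -8.3  24.9  11.6   5.7]
-0.4 9511.2 [-722.49, 706.01, 1285.18, 77.38, 95.5, 167.34, 112.36, -254.48, 204.94, -26.33, -24.95, 0.02] [ -0.2 -50.7  -8.3  24.9  11.6   5.7]
-0.0 9511.2 [-722.49, 706.01, 1285.18, 77.38, 95.5, 167.34, 112.36, -254.49, 204.94, -26.33, -24.95, 0.02] [ -0.2 -50.7  -8.3  24.9  11.6   5.7]
0.4 9511.2 [-722.49, 706.01, 1285.18, 77.38, 95.5, 167.34, 112.36, -254.49, 204.94, -26.33, -24.95, 0.02] [ -0.2 -50.7  -8.3  24.9  11.6   5.7]
0.8 9511.2 [-722.49, 706.01, 1285.18, 77.38, 95.48, 167.34, 112.36, -254.47, 204.94, -26.33, -24.95, 0.02] [ -0.2 -50.7  -8.3  24.9  11.6   5.7]
1.2 9511.2 [-722.49, 706.01, 1285.18, 77.38, 95.51, 167.34, 112.37, -254.5, 204.94, -26.33, -24.95, 0.02] [ -0.2 -50.7  -8.3  24.9  11.6   5.7]
1.6 9511.2 [-722.49, 706.01, 1285.18, 77.38, 95.53, 167.34, 112.36, -254.51, 204.94, -26.33, -24.95, 0.02] [ -0.2 -50.7  -8.3  24.9  11.6   5.7]
```

```bash
cat > ro.py <<'E'
import fk; from fk import *
D=np.loadtxt('log.txt')
def f(v):
    p=np.zeros(12); p[9:]=v
    return np.concatenate([(fkin(r[:6],p)[1].inv()*R.from_quat(r[9:])).as_rotvec() for r in D])
s=least_squares(f,[-25.9,27.7,0]); print(s.x,np.degrees(s.fun).round(2))
for r in D: # tool z direction & azimuths
    print(np.degrees(r[0]).round(1),np.degrees(np.arctan2(r[7],r[6])).round(1),r[:6].round(3),r[6:9].round(1),R.from_quat(r[9:]).as_matrix()[:,2].round(3))
E
python3 ro.py
```

```text
[-5.30109105e-08 -5.55897150e-08  2.51693075e-10] [ 0. -0. -0.  0.  0.  0.  0.  0.  0.  0.  0.  0.]
78.6 63.8 [ 1.373  0.385  0.007 -0.    -1.194 -0.259] [275.6 560.8 403.7] [-0.001 -0.002 -1.   ]
33.8 37.6 [ 0.59   0.486 -0.758  2.052 -0.328 -0.896] [467.6 359.7 200.5] [ 0.529  0.01  -0.849]
46.6 30.6 [ 0.814  0.493 -0.341  0.393 -0.642  0.552] [548.4 324.  267.2] [ 0.255 -0.064 -0.965]
45.7 31.0 [ 0.797  0.524 -0.146  0.009 -0.9    0.911] [544.1 327.2 264.5] [ 0.006 -0.004 -1.   ]
```

```bash
cat > fk.py <<'E'
from h import *
from scipy.optimize import least_squares
Ry=lambda t:R.from_euler('y',t); Rx=lambda t:R.from_euler('x',t)
C0=R.from_matrix([[0,0,1],[-1,0,0],[0,-1,0]])
P0=np.array([0,200,0,400,400,0,100,0,-160.,0])
def fkin(q,p):
    a1,d1,L2x,L2z,L3x,L3z,d6,wz,b,wy=p
    B=R.from_euler('z',q[0]); A=B*Ry(q[1]); F=B*Ry(q[1]-q[2])
    G=F*Rx(-q[3]); W=G*Ry(-q[4])
    pos=B.apply([a1,b,d1])+A.apply([L2x,0,L2z])+F.apply([L3x,0,L3z])+W.apply([d6,wy,wz])
    return pos,W*Rx(-q[5])*C0
def fit():
    D=np.loadtxt('log.txt')
    f=lambda p:np.concatenate([2e-3*(p-P0)]+[fkin(r[:6],p)[0]-r[6:9] for r in D])
    s=least_squares(f,P0); return s.x,s.fun
LO=np.array([-3.14,-1.21,-1.07,-3.16,-2.99,-3.1]);HI=np.array([3.14,2.06,1.41,2.05,-.16,3.1])
def ik(p,Rt,par,q0=None,n=40,seed=0):
    g=np.random.default_rng(seed); best=[]
    for i in range(n):
        x0=q0 if (i==0 and q0 is not None) else g.uniform(LO,HI)
        f=lambda q:np.r_[(lambda a:np.r_[(a[0]-p)/100,(a[1].inv()*Rt).as_rotvec()])(fkin(q,par))]
        s=least_squares(f,np.clip(x0,LO+1e-3,HI-1e-3),bounds=(LO,HI))
        best.append((s.cost,s.x.round(3)))
    best.sort(key=lambda t:t[0]); return best
if __name__=='__main__':
    x,r=fit(); print(x.round(1).tolist(),r.round(2))
E
python3 fk.py
```

```text
[-0.0, 160.7, 0.1, 564.7, 421.7, 0.0, 124.3, 0.0, -0.0, -159.8] [-0.   -0.08  0.    0.33  0.04  0.    0.05  0.    0.32 -0.32  0.    0.
 -0.    0.   -0.   -0.   -0.    0.    0.   -0.   -0.01  0.  ]
```

The kinematics fit exactly, apart from a 160 mm wrist offset. Next I check which leaned poses are reachable.

```bash
cat > pl.py <<'E'
from fk import *
par,_=fit(); q=arm.read_state()['joints']
def test(name,g,yaw,lean,flip):
    Rt=orient(yaw,np.deg2rad(lean))*R.from_euler('z',np.pi*flip)
    p=np.array(g)-Rt.apply([0,0,155])
    sols=[]
    for c,x in ik(p,Rt,par,q,n=14):
        if c<1e-8 and not any(np.abs(x-y).max()<.05 for y in sols): sols.append(x)
    print(name,lean,flip,[s.tolist() for s in sols],flush=True)
for fl in(0,1):
  for l in (30,40): test('wedge',[544,327.3,24],np.deg2rad(8.2),l,fl)
  for n,y in(('L',190),('M',0),('R',-190)):
    for x in(-160,-80):
      for l in(30,45): test(n+str(x),rack(x,y,24),YAW,l,fl)
E
timeout 500 python3 pl.py
```

```text
wedge 30 0 []
wedge 40 0 []
L-160 30 0 []
L-160 45 0 []
L-80 30 0 []
L-80 45 0 []
M-160 30 0 []
M-160 45 0 [[-0.384, 0.543, -0.602, -2.515, -0.402, -1.92]]
M-80 30 0 []
M-80 45 0 [[-0.254, 0.584, -0.317, -2.206, -0.176, -2.356]]
R-160 30 0 []
R-160 45 0 [[-0.516, 0.54, -0.319, -1.625, -0.322, -2.745]]
R-80 30 0 []
R-80 45 0 []
wedge 30 1 []
wedge 40 1 []
L-160 30 1 []
L-160 45 1 []
L-80 30 1 []
L-80 45 1 []
M-160 30 1 []
M-160 45 1 [[-0.384, 0.543, -0.602, -2.515, -0.402, 1.221]]
M-80 30 1 []
M-80 45 1 [[-0.254, 0.584, -0.317, -2.206, -0.176, 0.786]]
R-160 30 1 []
R-160 45 1 [[-0.516, 0.54, -0.319, -1.625, -0.322, 0.397]]
R-80 30 1 []
R-80 45 1 [[-0.366, 0.603, -0.159, -1.36, -0.224, 0.008]]
```

```bash
cat > ft.py <<'E'
from h import *
for f,g in (('w1',wristw),('t0',world),('s0',world)):
    im,d,W=g(f)
    for n,y in(('L',190),('M',0),('R',-190)):
        c=rack(0,y); r=np.hypot(W[...,0]-c[0],W[...,1]-c[1])
        m=(d>0)&(r<24)&(W[...,2]>4)&(W[...,2]<60)
        fl=(d>0)&(r<70)&(r>30)&(abs(W[...,2])<6)
        z=W[...,2][m]; 
        if m.sum(): print(f,n,m.sum(),'floor',np.median(W[...,2][fl]).round(1),fl.sum(),'hist',np.histogram(z,np.arange(4,62,2))[0])
E
python3 ft.py
sed -i '/^for fl/,$d' pl.py
cat >> pl.py <<'E'
def ik2(p,Rt):
    out=[]
    az=np.arctan2(p[1],p[0])
    for j4 in np.arange(-3,2.1,.5):
        for j1 in(az+.25,az-.2):
            f=lambda q:np.r_[(lambda a:np.r_[(a[0]-p)/100,(a[1].inv()*Rt).as_rotvec()])(fkin(q,par))]
            s=least_squares(f,[j1,.55,-.4,j4,-.4,0],bounds=(LO,HI),max_nfev=40)
            if s.cost<1e-8 and not any(np.abs(s.x-y).max()<.05 for y in out): out.append(s.x.round(3))
    return out
def scan(name,g,yaw,leans,off=155):
    for l in leans:
        r=[]
        for fl in(0,1):
            Rt=orient(yaw,np.deg2rad(l))*R.from_euler('z',np.pi*fl)
            r+=[s.tolist() for s in ik2(np.array(g)-Rt.apply([0,0,off]),Rt)]
        print(name,l,r,flush=True)
if __name__=='__main__':
  for n,y in(('L',190),('M',0),('R',-190)):
    for x in(-160,-80): scan(n+str(x),rack(x,y,24),YAW,(0,15,25,35,45))
E
timeout 560 python3 pl.py
```

```text
w1 L 1815 floor -0.8 7191 hist [  2  39  53  69  58  58 495 172  23  45  97  17  19  11   0   0   0   2
  44  50  58  71  91  73  68  61  71  68]
t0 L 65 floor 0.2 245 hist [ 5  2  2  1  6 14 13 11 10  1  0  0  0  0  0  0  0  0  0  0  0  0  0  0
  0  0  0  0]
t0 M 12 floor -0.1 499 hist [0 1 1 5 1 3 1 0 0 0 0 0 0 0 0 0 0 0 0 0 0 0 0 0 0 0 0 0]
t0 R 69 floor -0.3 395 hist [ 5  6  8 21  8 12  7  2  0  0  0  0  0  0  0  0  0  0  0  0  0  0  0  0
  0  0  0  0]
s0 L 3 floor 1.1 420 hist [0 1 0 0 1 1 0 0 0 0 0 0 0 0 0 0 0 0 0 0 0 0 0 0 0 0 0 0]
s0 M 3 floor 1.2 385 hist [1 0 1 0 0 0 0 0 0 0 0 0 0 0 0 0 0 0 0 0 0 0 0 0 0 1 0 0]
s0 R 10 floor 1.1 296 hist [0 0 4 0 2 0 1 1 0 0 0 0 0 0 0 0 0 0 0 0 0 0 0 0 1 0 1 0]
L-160 0 [[0.509, 0.622, -0.226, -0.0, -0.723, 1.008], [0.509, 0.622, -0.226, 0.0, -0.723, -2.133]]
L-160 15 [[0.512, 0.541, -0.638, 0.695, -0.218, 0.338], [0.512, 0.541, -0.638, 0.695, -0.218, -2.804]]
L-160 25 []
L-160 35 []
L-160 45 []
L-80 0 [[0.446, 0.721, -0.01, -0.0, -0.84, 1.071], [0.446, 0.721, -0.01, 0.0, -0.84, -2.071]]
L-80 15 [[0.485, 0.64, -0.344, 0.363, -0.384, 0.709], 
[... 745 characters left out ...]
-0.105, 0.623, -0.225, 0.0, -0.723, 1.622], [-0.105, 0.623, -0.225, -0.0, -0.723, -1.519]]
R-160 15 [[-0.112, 0.555, -0.394, -0.043, -0.36, 1.668], [-0.112, 0.555, -0.394, -0.043, -0.36, -1.473]]
R-160 25 []
R-160 35 []
R-160 45 [[-0.516, 0.54, -0.319, -1.625, -0.322, -2.745], [-0.516, 0.54, -0.319, -1.625, -0.322, 0.397]]
R-80 0 [[-0.099, 0.722, -0.008, 0.0, -0.841, 1.616], [-0.099, 0.722, -0.008, 0.0, -0.841, -1.525]]
R-80 15 [[-0.105, 0.645, -0.199, -0.029, -0.466, 1.647], [-0.105, 0.645, -0.199, -0.029, -0.466, -1.495]]
R-80 25 [[-0.11, 0.617, -0.295, -0.108, -0.224, 1.728], [-0.11, 0.617, -0.295, -0.108, -0.224, -1.414]]
R-80 35 []
R-80 45 [[-0.366, 0.603, -0.159, -1.36, -0.224, 0.008]]
```

Foot-top heights (12 mm if standing): the left disc reads about 18 mm, while the middle and right read clearly lower. So the left foot is likely the hanging one and I'll try it first. Next I find the largest feasible lean along that path.

```bash
cat > pl2.py <<'E'
from pl import *
def maxlean(g,yaw,q):
    f=lambda l:(lambda Rt:min(least_squares(lambda q:np.r_[(lambda a:np.r_[(a[0]-(np.array(g)-Rt.apply([0,0,155])))/100,(a[1].inv()*Rt).as_rotvec()])(fkin(q,par))],x0,bounds=(LO,HI),max_nfev=60).cost for x0 in q))(orient(yaw,np.deg2rad(l)))
    return [l for l in range(12,31,2) if f(l)<1e-8]
Q=[[.5,.6,-.4,.5,-.35,.6],[.5,.6,-.4,1.2,-.25,0],[.5,.6,-.4,.1,-.5,.9]]
print('wedge',maxlean([544,327.3,24],np.deg2rad(8.2),Q))
for x in(-190,-160,-130,-100,-80): print(x,maxlean(rack(x,190,24),YAW,Q))
for yd in (-12,6): print(yd,maxlean(rack(-130,190,24),YAW+np.deg2rad(yd),Q))
E
python3 pl2.py
```

```text
wedge [12, 14, 16]
-190 [12, 14]
-160 [12, 14]
-130 [12, 14, 16]
-100 [12, 14, 16, 18]
-80 [12, 14, 16, 18]
-12 [12, 14, 16, 18, 20, 22, 24]
6 [12, 14, 16]
```

Lean is limited to about 14–16° here. I'll carry the wedge gripped at the rear of its heel with 14° of lean and put the tip just under the foot. Then I'll push from behind with closed fingers, which keeps the wrist clear of the rack's front edge.

Run:
```python
from h import *
L=np.deg2rad(14);Y=np.deg2rad(8.2); u=np.array([np.cos(Y),np.sin(Y)])
g=np.array([544.2,327.3])-6*u
for z in (60,22.5): print(row([*g,z],Y,L))
```

```text
(array([-0.2181, -0.0018,  0.2695]), array([0.0016, 0.0762, 0.0003]), array([501.1, 321.1, 210.4]))
(array([-0.219 , -0.0027,  0.457 ]), array([0.0016, 0.0762, 0.0003]), array([501.1, 321.1, 172.9]))
```

Call:
{"api": "carry_out", "payload": {"rows": [[-0.1, -0.002, 0.12, 0.001, 0.04, 0, 1], [-0.218, -0.002, 0.27, 0.001, 0.076, 0, 1], [-0.218, -0.002, 0.27, 0.001, 0.076, 0, 1], [-0.219, -0.002, 0.35, 0.001, 0.076, 0, 1], [-0.219, -0.002, 0.42, 0.001, 0.076, 0, 1], [-0.219, -0.002, 0.455, 0.001, 0.076, 0, 1], [-0.219, -0.002, 0.455, 0.001, 0.076, 0, 1]]}}

```text
clock: 4.53
position: [501.4, 321.5, 173.6]
ee_rot: [0.99, 0.072, 0.121, -0.008]
contact_force: [0.4, 0.3, -0.0]
gripper_width: 85.4
grasp_force: 0.0
```

```bash
cat > w.py <<'E'
import sys; from h import *
f=sys.argv[1]
s=log(); Rt=R.from_quat(s['ee_rot']); g=s['position']+Rt.apply([0,0,155]); z=Rt.apply([0,0,1])
print('grasp pt',g.round(1),'clock',s['clock'],'F',s['contact_force'].round(1),'w',s['gripper_width'],'lean',np.degrees(np.arctan2(np.hypot(z[0],z[1]),-z[2])).round(1),'j',s['joints'].round(2))
E
python3 w.py a
python3 - <<'E'
from h import *
snap('wrist','w2')
im,d,W=wristw('w2');h=W[...,2]
m=(d>0)&(W[...,0]>500)&(W[...,0]<700)&(W[...,1]>290)&(W[...,1]<370)
q=W[m&(h>23)&(h<31)]; print(cv2.minAreaRect(q[:,:2].astype(np.float32)),len(q))
q=W[m&(h>4)&(h<14)&(W[...,0]>575)]; print(cv2.minAreaRect(q[:,:2].astype(np.float32)),len(q))
E
```

```text
grasp pt [538.3 326.7  23.1] clock 4.525 F [ 0.4  0.3 -0. ] w 85.41145233059166 lean 13.9 j [ 0.83  0.55 -0.58  0.57 -0.29  0.35]
((543.1436767578125, 338.4327697753906), (43.65147399902344, 62.48323059082031), 8.135738372802734) 10987
((614.7802124023438, 337.9876708984375), (84.7853775024414, 36.5462646484375), 7.809248924255371) 13113
```

View pics/w2.png

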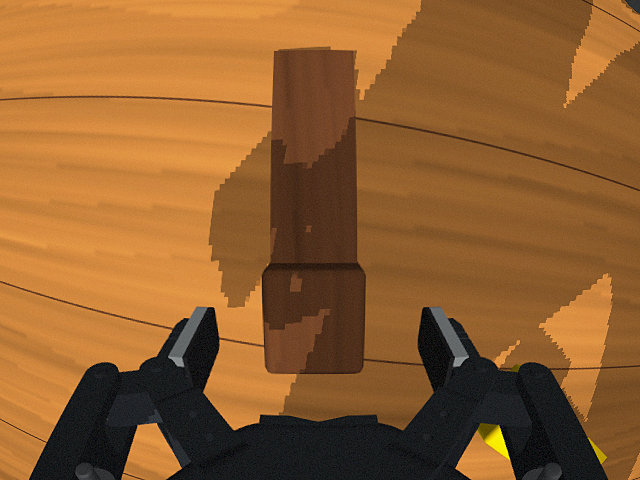

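The close view shows the heel (263–365, 265–373) centred between the pads and square to them. I close the gripper.

Call:
{"api": "carry_out", "payload": {"rows": [[0, 0, 0, 0, 0, 0, -1], [0, 0, 0, 0, 0, 0, -1], [0, 0, 0, 0, 0, 0, -1], [0, 0, 0, 0, 0, 0, -1], [0, 0, 0, 0, 0, 0, -1], [0, 0, 0, 0, 0, 0, -1]]}}

```text
clock: 5.32
position: [501.5, 322.0, 174.4]
ee_rot: [0.99, 0.072, 0.122, -0.009]
contact_force: [-2.7, 0.7, 5.4]
gripper_width: 38.6
grasp_force: 63.0
```

```bash
python3 w.py a
```

```text
grasp pt [538.6 327.5  24. ] clock 5.325 F [-2.7  0.7  5.4] w 38.610496729235166 lean 14.0 j [ 0.83  0.55 -0.58  0.57 -0.29  0.35]
```

Run:
```python
from h import *
L=np.deg2rad(14)
g=np.array([538.6,327.5]);print(row([*g,44],np.deg2rad(8.2),L))
print(row(rack(-165-6,190,44),YAW,L))
print(row(rack(-165-6,190,27),YAW,L))
```

```text
(array([ 0.0244, -0.0008, -0.0969]), array([-0.0002, -0.    ,  0.0005]), array([501.5, 322.2, 194.4]))
(array([ 0.1934,  0.8475, -0.0551]), array([-0.0154, -0.    ,  0.0612]), array([560.4, 159.3, 194.4]))
(array([0.1729, 0.8475, 0.0274]), array([-0.0154, -0.    ,  0.0612]), array([560.4, 159.3, 177.4]))
```

Call:
{"api": "carry_out", "payload": {"rows": [[0.024, 0, -0.1, 0, 0, 0, -1], [0.024, 0, -0.1, 0, 0, 0, -1], [0.07, 0.2, -0.09, -0.004, 0, 0.015, -1], [0.11, 0.4, -0.08, -0.008, 0, 0.03, -1], [0.15, 0.6, -0.07, -0.012, 0, 0.045, -1], [0.19, 0.8, -0.06, -0.015, 0, 0.06, -1], [0.193, 0.847, -0.055, -0.015, 0, 0.061, -1], [0.193, 0.847, -0.055, -0.015, 0, 0.061, -1], [0.193, 0.847, -0.055, -0.015, 0, 0.061, -1]]}}

```text
clock: 6.45
position: [559.9, 159.8, 193.4]
ee_rot: [0.992, -0.026, 0.121, 0.003]
contact_force: [1.5, -0.1, -0.8]
gripper_width: 38.9
grasp_force: 62.2
```

```bash
cat > ck.py <<'E'
import sys; from h import *
f=sys.argv[1]; s=arm.read_state(); Rt=R.from_quat(s['ee_rot']); g=s['position']+Rt.apply([0,0,155])
snap('wrist',f); im,d,W=wristw(f)
c,sn=np.cos(YAW),np.sin(YAW); o=rack(0,0); X=W-o; X=np.stack([c*X[...,0]+sn*X[...,1],-sn*X[...,0]+c*X[...,1],W[...,2]],-1)
G=g-o; print('grasp in rack',round(c*G[0]+sn*G[1],1),round(-sn*G[0]+c*G[1],1),g[2].round(1))
dark=(d>0)&(im[...,0]<140)&(im[...,0]>im[...,2]+12)
fl=(d>0)&(abs(X[...,0]+100)<60)&(abs(X[...,1]-190)>25)&(abs(X[...,1]-190)<60)&(abs(X[...,2])<8); print('floor',np.median(X[fl][:,2]).round(2))
gx=c*G[0]+sn*G[1]
# blade width profile / height along x
m=(d>0)&(abs(X[...,1]-190)<17)
for a in np.arange(gx-10,gx+135,8):
    k=m&(abs(X[...,0]-a)<3); k2=(d>0)&(abs(X[...,0]-a)<3)&(abs(X[...,1]-190)<40)&(X[...,2]>2.5)
    if k.sum()>20: print(a.round(),'z',np.median(X[k][:,2]).round(1),'y',np.percentile(X[k2][:,1],[2,98]).round(1) if k2.sum()>10 else '')
E
python3 w.py a; python3 ck.py w3
python3 - <<'E'
from h import *
print(row(rack(-165-6,190,25),YAW,np.deg2rad(14)))
im,d,W=wristw('w3'); c=rack(0,190); r=np.hypot(W[...,0]-c[0],W[...,1]-c[1])
m=(d>0)&(r<30)&(W[...,2]>1)&(W[...,2]<60); print(np.histogram(W[...,2][m],np.arange(0,40,2))[0])
q=W[m&(W[...,2]>14)&(W[...,2]<22)]; print(cv2.minEnclosingCircle(q[:,:2].astype(np.float32)),np.median(q[:,2]))
E
```

```text
grasp pt [597.2 157.8  43. ] clock 6.45 F [ 1.5 -0.1 -0.8] w 38.877465870077906 lean 13.9 j [ 0.56  0.51 -0.57  0.46 -0.32  0.54]
grasp in rack -171.7 190.5 43.0
floor -0.73
-182.0 z 46.3 y [151.2 228.8]
-174.0 z 106.2 y [152.4 227.7]
-166.0 z 46.8 y [157.3 221.1]
-158.0 z 46.2 y [163.4 214.2]
-150.0 z 46.2 y [170.1 208. ]
-142.0 z 31.1 y [171.6 206.8]
-134.0 z 29.3 y [171.8 206.8]
-126.0 z 28.5 y [172.2 206.8]
-118.0 z 27.7 y [172.1 206.5]
-110.0 z 27.0 y [172.1 206.5]
-102.0 z 26.2 y [172.4 207. ]
-94.0 z 25.4 y [172.4 207.1]
-86.0 z 24.6 y [172.6 207. ]
-78.0 z 23.8 y [172.4 207.2]
-70.0 z 23.0 y [172.6 207.1]
-62.0 z 22.3 y [172.9 207.3]
-54.0 z 21.5 y [173.2 207.5]
-46.0 z 20.8 y [173.5 206.9]
-38.0 z -0.8 y 
(array([-0.0193,  0.0033,  0.0888]), array([-0.0001,  0.0004,  0.0007]), array([560.4, 159.3, 175.4]))
[  9   0   5  64 117 101  85  81  60   0   0   0   0   0   0   0   0   0
   0]
((751.9742431640625, 147.07176208496094), 9.902239799499512) 15.748163219460253
```

View pics/w3.png

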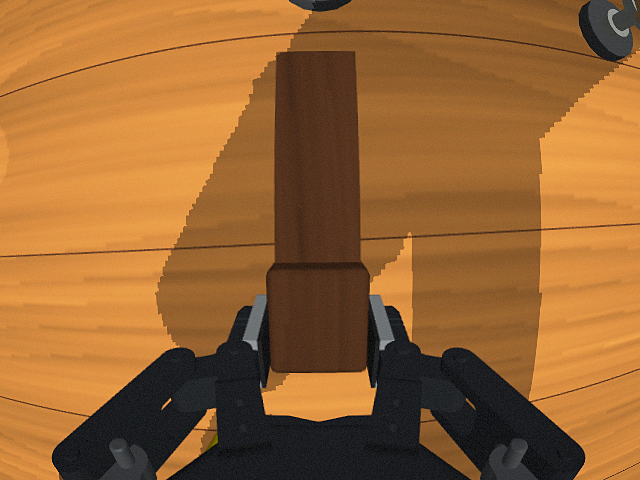

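The wedge is held level and aligned, with the tip at (316,52) and the left foot's front at (320,5). The foot's side spans z≈6–18 mm, so it hangs. I lower the wedge and start it in.

Call:
{"api": "carry_out", "payload": {"rows": [[-0.01, 0.003, 0.05, 0, 0, 0, -1], [-0.019, 0.003, 0.085, 0, 0, 0, -1], [-0.021, 0.003, 0.093, 0, 0, 0, -1], [-0.021, 0.003, 0.093, 0, 0, 0, -1], [-0.021, 0.003, 0.093, 0, 0, 0, -1]]}}

```text
clock: 7.12
position: [560.6, 158.8, 175.0]
ee_rot: [0.992, -0.026, 0.122, 0.003]
contact_force: [0.6, -0.8, -0.5]
gripper_width: 38.9
grasp_force: 62.2
```

```bash
python3 w.py a
python3 - <<'E'
from h import *
L=np.deg2rad(14)
for x in(-160,-150,-140,-135): print(x,row(rack(x,190,24.3),YAW,L))
E
```

```text
grasp pt [598.  156.9  24.6] clock 7.125 F [ 0.6 -0.8 -0.5] w 38.90228573821318 lean 14.0 j [ 0.54  0.54 -0.62  0.57 -0.25  0.44]
-160 (array([ 0.052 , -0.0025,  0.0144]), array([-0.0002,  0.0002,  0.0002]), array([571.4, 158.7, 174.7]))
-150 (array([ 0.1005, -0.0025,  0.0264]), array([-0.0002,  0.0002,  0.0002]), array([581.4, 158.2, 174.7]))
-140 (array([ 0.1491, -0.0025,  0.0385]), array([-0.0002,  0.0002,  0.0002]), array([591.4, 157.6, 174.7]))
-135 (array([ 0.1733, -0.0025,  0.0445]), array([-0.0002,  0.0002,  0.0002]), array([596.4, 157.4, 174.7]))
```

Call:
{"api": "carry_out", "payload": {"rows": [[0.03, -0.002, 0.008, 0, 0, 0, -1], [0.06, -0.002, 0.016, 0, 0, 0, -1], [0.09, -0.002, 0.024, 0, 0, 0, -1], [0.115, -0.002, 0.03, 0, 0, 0, -1], [0.14, -0.002, 0.036, 0, 0, 0, -1], [0.16, -0.002, 0.041, 0, 0, 0, -1], [0.16, -0.002, 0.041, 0, 0, 0, -1], [0.16, -0.002, 0.041, 0, 0, 0, -1]]}}

```text
clock: 8.12
position: [593.6, 157.1, 174.5]
ee_rot: [0.992, -0.026, 0.121, 0.003]
contact_force: [0.7, -0.4, -0.5]
gripper_width: 39.1
grasp_force: 62.4
```

```bash
python3 w.py a; python3 ck.py w4|tail -8;  python3 - <<'E'
from h import *
L=np.deg2rad(14)
for x in(-132,-128): print(x,row(rack(x,190,24.3),YAW,L))
E
```

```text
grasp pt [630.9 155.1  24.1] clock 8.125 F [ 0.7 -0.4 -0.5] w 39.13521685348004 lean 14.0 j [ 0.52  0.58 -0.5   0.43 -0.32  0.59]
-60.0 z 6.6 y [171.4 206.2]
-52.0 z 5.8 y [171.6 206. ]
-44.0 z 5.0 y [171.5 206.2]
-36.0 z 4.3 y [171.7 206.1]
-28.0 z 3.5 y [171.9 206.2]
-20.0 z 3.2 y [173.  205.9]
-12.0 z 17.7 y [171.7 204.8]
-4.0 z 18.2 y [168.3 208.2]
-132 (array([ 0.0285, -0.0023,  0.0059]), array([-0.0001,  0.0003,  0.0002]), array([599.4, 157.2, 174.7]))
-128 (array([ 0.0479, -0.0023,  0.0107]), array([-0.0001,  0.0003,  0.0002]), array([603.4, 157. , 174.7]))
```

View pics/w4.png

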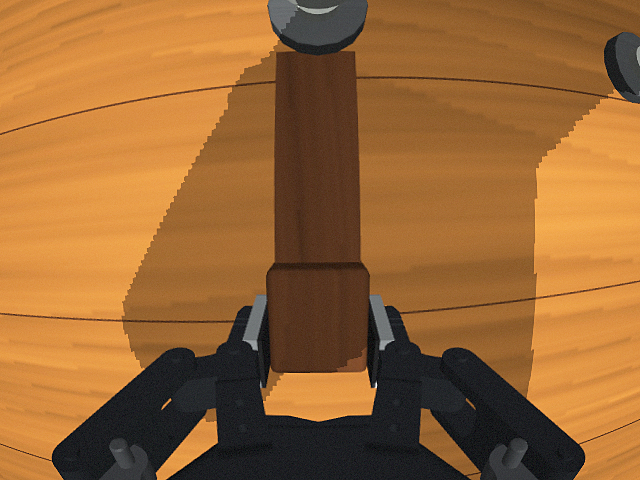

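The tip (row 52) is now level with the foot's rim and partly under it, with no force on the tool. I push a little more gripped, then release and push from behind.

Call:
{"api": "carry_out", "payload": {"rows": [[0.014, -0.002, 0.003, 0, 0, 0, -1], [0.028, -0.002, 0.006, 0, 0, 0, -1], [0.028, -0.002, 0.006, 0, 0, 0, -1], [0.028, -0.002, 0.006, 0, 0, 0, -1]]}}

```text
clock: 8.68
position: [599.3, 157.1, 174.5]
ee_rot: [0.992, -0.026, 0.121, 0.003]
contact_force: [0.2, -0.3, 0.1]
gripper_width: 38.9
grasp_force: 62.4
```

```bash
python3 w.py a
```

```text
grasp pt [636.6 155.1  24.1] clock 8.675 F [ 0.2 -0.3  0.1] w 38.88503108353178 lean 13.9 j [ 0.52  0.58 -0.48  0.42 -0.33  0.61]
```

Call:
{"api": "carry_out", "payload": {"rows": [[0, 0, 0, 0, 0, 0, 1], [0, 0, 0, 0, 0, 0, 1], [0, 0, 0, 0, 0, 0, 1], [0, 0, -0.1, 0, 0, 0, 1], [0, 0, -0.3, 0, 0, 0, 1], [-0.1, 0, -0.35, 0, 0, 0, -1], [-0.22, 0, -0.36, 0, 0, 0, -1], [-0.22, 0, -0.36, 0, 0, 0, -1], [-0.22, 0, -0.36, 0, 0, 0, -1], [-0.22, 0, -0.36, 0, 0, 0, -1], [-0.22, 0, -0.36, 0, 0, 0, -1]]}}

```text
clock: 10.05
position: [539.8, 160.4, 233.8]
ee_rot: [0.992, -0.027, 0.121, 0.003]
contact_force: [1.0, -0.1, -0.3]
gripper_width: -0.2
grasp_force: 0.0
```

```bash
python3 w.py a; python3 ck.py w5
python3 - <<'E'
from h import *
L=np.deg2rad(14)
for x,z in((-182,60),(-182,32),(-170,32)): print(x,row(rack(x,189.5,z),YAW,L))
E
```

```text
grasp pt [577.1 158.4  83.3] clock 10.05 F [ 1.  -0.1 -0.3] w -0.17956319188305525 lean 13.9 j [ 0.59  0.43 -0.56  0.37 -0.41  0.6 ]
grasp in rack -191.8 190.0 83.3
floor -0.76
-202.0 z 107.5 y [150.4 229.6]
-194.0 z 151.2 y [151.6 229.1]
-186.0 z 120.4 y [155.5 221.4]
-178.0 z 74.4 y [181.9 194.5]
-170.0 z -0.7 y 
-162.0 z -0.7 y 
-154.0 z -0.7 y 
-146.0 z 27.0 y [169.4 206.5]
-138.0 z 27.3 y [169.1 206.8]
-130.0 z 27.3 y [169.1 207.3]
-122.0 z 27.3 y [169.1 207.3]
-114.0 z 27.3 y [169.  206.9]
-106.0 z 26.9 y [170.  206.6]
-98.0 z 10.7 y [171.4 206. ]
-90.0 z 9.9 y [171.4 206.2]
-82.0 z 9.1 y [171.7 205.8]
-74.0 z 8.3 y [171.6 205.9]
-66.0 z 7.6 y [171.4 206.1]
-58.0 z 6.8 y [171.9 205.7]
-182 (array([0.0193, 0.0021, 0.125 ]), array([ 0.    ,  0.0004, -0.    ]), array([549.4, 159.4, 210.4]))
-182 (array([-0.0145,  0.0021,  0.2609]), array([ 0.    ,  0.0004, -0.    ]), array([549.4, 159.4, 182.4]))
-170 (array([0.0438, 0.0021, 0.2753]), array([ 0.    ,  0.0004, -0.    ]), array([561.4, 158.7, 182.4]))
```

View pics/w5.png

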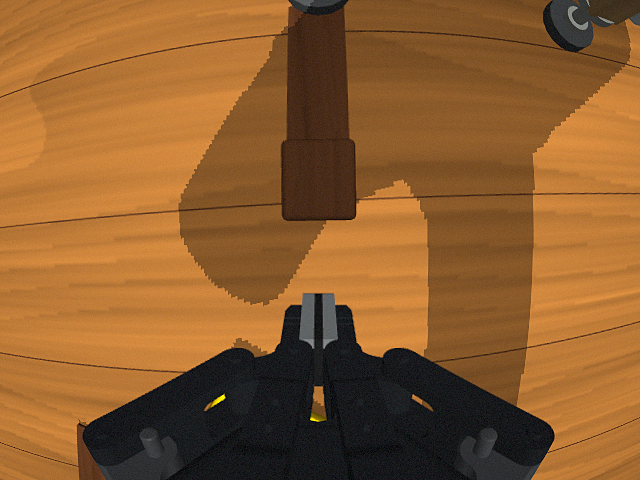

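The wedge lies straight: heel y 169–207, back face at rack x≈-149. The fingers are behind it. I'll push with the fingers slightly apart so there are two contacts, centred on y≈188.

Run:
```python
from h import *
L=np.deg2rad(14)
for x,z in((-185,60),(-185,31),(-172,31)): print(x,row(rack(x,188.2,z),YAW,L))
```

```text
-185 (array([0.0047, 0.0086, 0.1214]), array([ 0.    ,  0.0004, -0.    ]), array([546.3, 158.2, 210.4]))
-185 (array([-0.0302,  0.0086,  0.2621]), array([ 0.    ,  0.0004, -0.    ]), array([546.3, 158.2, 181.4]))
-172 (array([0.0329, 0.0086, 0.2778]), array([ 0.    ,  0.0004, -0.    ]), array([559.3, 157.5, 181.4]))
```

Call:
{"api": "carry_out", "payload": {"rows": [[0.005, 0.009, 0.12, 0, 0, 0, -0.6], [-0.02, 0.009, 0.22, 0, 0, 0, -0.6], [-0.03, 0.009, 0.262, 0, 0, 0, -0.6], [-0.03, 0.009, 0.262, 0, 0, 0, -0.6], [-0.015, 0.009, 0.266, 0, 0, 0, -0.6], [0.002, 0.009, 0.27, 0, 0, 0, -0.6], [0.002, 0.009, 0.27, 0, 0, 0, -0.6]]}}

```text
clock: 10.98
position: [553.1, 158.2, 182.1]
ee_rot: [0.992, -0.026, 0.122, 0.003]
contact_force: [0.1, -0.4, -0.5]
gripper_width: 16.8
grasp_force: 0.0
```

```bash
python3 w.py a; python3 ck.py w6 | sed -n 1,14p
python3 - <<'E'
from h import *
L=np.deg2rad(14)
for x,z in((-170,31),(-160,31),(-150,31),(-140,31)): print(x,row(rack(x,188.2,z),YAW,L))
E
```

```text
grasp pt [590.6 156.4  31.8] clock 10.975 F [ 0.1 -0.4 -0.5] w 16.846018337452797 lean 14.0 j [ 0.55  0.52 -0.63  0.56 -0.26  0.44]
grasp in rack -178.2 188.7 31.8
floor -0.73
-188.0 z 0.2 y [151.7 229.7]
-180.0 z 97.5 y [153.2 228.7]
-172.0 z 69.1 y [152.5 226.1]
-164.0 z 0.2 y [171.9 201.9]
-156.0 z -0.6 y 
-148.0 z 26.7 y [169.8 206.1]
-140.0 z 27.3 y [169.1 206.7]
-132.0 z 27.3 y [169.1 206.8]
-124.0 z 27.3 y [169.3 206.8]
-116.0 z 27.3 y [169.1 207.2]
-108.0 z 27.2 y [169.7 207.1]
-100.0 z 10.9 y [171.4 205.7]
-170 (array([0.0404, 0.001 , 0.0131]), array([-0.0002,  0.0001,  0.0001]), array([561.3, 157.4, 181.4]))
-160 (array([0.0889, 0.001 , 0.0252]), array([-0.0002,  0.0001,  0.0001]), array([571.3, 156.9, 181.4]))
-150 (array([0.1374, 0.001 , 0.0372]), array([-0.0002,  0.0001,  0.0001]), array([581.3, 156.4, 181.4]))
-140 (array([0.1859, 0.001 , 0.0493]), array([-0.0002,  0.0001,  0.0001]), array([591.3, 155.8, 181.4]))
```

Call:
{"api": "carry_out", "payload": {"rows": [[0.03, 0.001, 0.01, 0, 0, 0, -0.6], [0.055, 0.001, 0.016, 0, 0, 0, -0.6], [0.08, 0.001, 0.022, 0, 0, 0, -0.6], [0.1, 0.001, 0.028, 0, 0, 0, -0.6], [0.12, 0.001, 0.033, 0, 0, 0, -0.6], [0.135, 0.001, 0.037, 0, 0, 0, -0.6], [0.135, 0.001, 0.037, 0, 0, 0, -0.6]]}}

```text
clock: 11.9
position: [580.8, 156.2, 180.9]
ee_rot: [0.992, -0.026, 0.121, 0.003]
contact_force: [-0.1, 0.0, 0.2]
gripper_width: 17.2
grasp_force: 0.0
```

```bash
python3 w.py a; python3 ck.py w7 | sed -n 1,14p
python3 - <<'E'
from h import *
L=np.deg2rad(14)
for x,z in((-148,31),(-140,31)): print(x,row(rack(x,188.2,z),YAW,L))
E
```

```text
grasp pt [618.1 154.2  30.5] clock 11.9 F [-0.1  0.   0.2] w 17.16359246678992 lean 14.0 j [ 0.53  0.55 -0.53  0.45 -0.31  0.57]
grasp in rack -150.6 188.0 30.5
floor -0.71
-161.0 z 0.1 y [151.3 229.8]
-153.0 z 95.9 y [153.3 228.8]
-145.0 z 67.8 y [152.3 226. ]
-137.0 z 26.9 y [171.1 202.8]
-129.0 z 27.3 y [168.5 206.8]
-121.0 z 27.3 y [168.9 206.4]
-113.0 z 27.3 y [169.  206.4]
-105.0 z 27.3 y [169.  206.3]
-97.0 z 27.3 y [168.8 206.6]
-89.0 z 11.1 y [170.4 204.7]
-81.0 z 10.3 y [170.4 204.8]
-73.0 z 9.5 y [170.6 204.9]
-148 (array([ 0.0135, -0.0013,  0.0005]), array([-0.0001,  0.0003,  0.0001]), array([583.3, 156.3, 181.4]))
-140 (array([ 0.0523, -0.0013,  0.0101]), array([-0.0001,  0.0003,  0.0001]), array([591.3, 155.8, 181.4]))
```

Call:
{"api": "carry_out", "payload": {"rows": [[0.01, 0, 0.0025, 0, 0, 0, -0.6], [0.02, 0, 0.005, 0, 0, 0, -0.6], [0.03, 0, 0.0075, 0, 0, 0, -0.6], [0.04, 0, 0.01, 0, 0, 0, -0.6]]}}

```text
clock: 12.45
position: [588.8, 155.7, 180.8]
ee_rot: [0.992, -0.026, 0.121, 0.003]
contact_force: [-1.2, -0.9, 0.6]
gripper_width: 17.3
grasp_force: 0.3
```

Call:
{"api": "carry_out", "payload": {"rows": [[0.01, 0, 0.0025, 0, 0, 0, -0.6], [0.02, 0, 0.005, 0, 0, 0, -0.6]]}}

```text
clock: 12.7
position: [593.0, 155.5, 180.8]
ee_rot: [0.992, -0.026, 0.121, 0.003]
contact_force: [-1.6, 0.9, 0.3]
gripper_width: 17.2
grasp_force: 0.3
```

```bash
python3 w.py a; python3 ck.py w8 | sed -n 1,14p
```

```text
grasp pt [630.2 153.5  30.4] clock 12.7 F [-1.6  0.9  0.3] w 17.239727000913163 lean 13.9 j [ 0.53  0.57 -0.49  0.41 -0.34  0.61]
grasp in rack -138.5 187.9 30.4
floor -0.7
-148.0 z 0.1 y [151.2 229.8]
-140.0 z 95.6 y [153.4 229. ]
-132.0 z 67.9 y [152.4 225.8]
-124.0 z 26.9 y [171.1 203.6]
-116.0 z 27.3 y [169.  206.6]
-108.0 z 27.3 y [169.  206.4]
-100.0 z 27.3 y [168.8 206.6]
-92.0 z 27.3 y [168.9 206.6]
-84.0 z 27.3 y [169.  206.4]
-76.0 z 11.1 y [170.7 205. ]
-68.0 z 10.3 y [170.7 205.2]
-60.0 z 9.5 y [170.9 205.3]
```

Call:
{"api": "carry_out", "payload": {"rows": [[0.01, 0, 0.0025, 0, 0, 0, -0.6], [0.01, 0, 0.0025, 0, 0, 0, -0.6]]}}

```text
clock: 13.0
position: [595.1, 155.4, 180.9]
ee_rot: [0.992, -0.026, 0.121, 0.003]
contact_force: [-0.3, 0.0, 0.7]
gripper_width: 17.2
grasp_force: 0.0
```

Call:
{"api": "carry_out", "payload": {"rows": [[0.01, 0, 0.0025, 0, 0, 0, -0.6], [0.01, 0, 0.0025, 0, 0, 0, -0.6]]}}

```text
clock: 13.25
position: [596.6, 155.1, 180.8]
ee_rot: [0.992, -0.026, 0.121, 0.004]
contact_force: [-3.1, -1.5, 2.6]
gripper_width: 16.9
grasp_force: 1.6
```

```bash
python3 w.py a
python3 - <<'E'
from h import *
snap('scene','s1'); snap('top','t1')
s=arm.read_state(); im,d,W=world('t1')
# rack front edge and gripper/wrist clearance in rack frame
c,sn=np.cos(YAW),np.sin(YAW); X=W-rack(0,0); rx=c*X[...,0]+sn*X[...,1]; ry=-sn*X[...,0]+c*X[...,1]
m=(d>0)&(abs(ry-190)<55)&(W[...,2]>150)&(im.max(-1)<200)
for z in range(150,420,20):
    k=m&(abs(W[...,2]-z)<10)&(rx<-50)
    if k.sum(): print(z,k.sum(),np.percentile(rx[k],[2,98]).round(0))
a=cv2.imread('pics/t1.png')[60:260,150:350]; b=cv2.imread('pics/s1.png')[150:350,300:500]
cv2.imwrite('pics/c2.png',cv2.resize(np.hstack([a,b]),None,fx=2,fy=2,interpolation=2))
E
```

```text
grasp pt [633.8 153.   30.4] clock 13.25 F [-3.1 -1.5  2.6] w 16.871045031379747 lean 13.9 j [ 0.52  0.57 -0.48  0.4  -0.34  0.63]
150 15 [-184. -129.]
170 22 [-182. -137.]
190 5 [-199.  -81.]
210 92 [-189.  -70.]
230 534 [-119.  -66.]
250 43 [-231.  -57.]
270 134 [-335.  -61.]
290 228 [-330.  -63.]
310 563 [-324. -166.]
330 498 [-332. -174.]
350 898 [-340. -178.]
370 646 [-675. -177.]
390 92 [-678. -340.]
410 127 [-673. -347.]
```

View pics/c2.png

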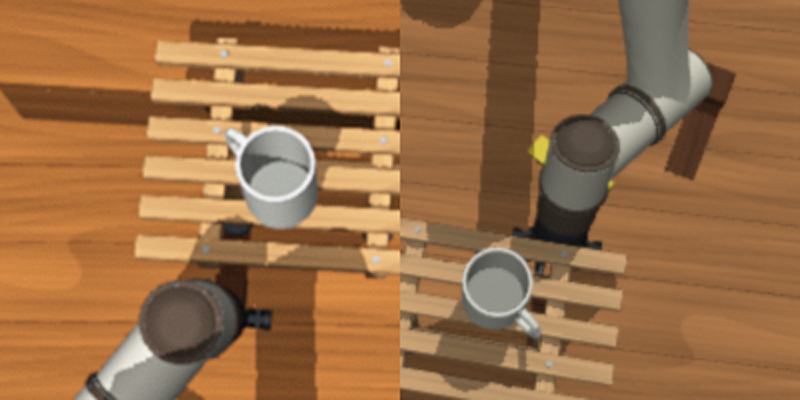

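The wrist is clear of the rack's front edge, and neither the mug nor the rack has moved. The push force has started to rise, so I continue in small steps.

Call:
{"api": "carry_out", "payload": {"rows": [[0.005, 0, 0.0012, 0, 0, 0, -0.6], [0.005, 0, 0.0012, 0, 0, 0, -0.6]]}}

```text
clock: 13.6
position: [597.3, 155.0, 180.9]
ee_rot: [0.992, -0.026, 0.121, 0.004]
contact_force: [-6.4, 0.3, 4.4]
gripper_width: 17.2
grasp_force: 3.3
```

Call:
{"api": "carry_out", "payload": {"rows": [[0.005, 0, 0.0012, 0, 0, 0, -0.6], [0.005, 0, 0.0012, 0, 0, 0, -0.6]]}}

```text
clock: 13.85
position: [597.8, 154.9, 180.8]
ee_rot: [0.992, -0.026, 0.12, 0.004]
contact_force: [-9.8, 1.3, 6.6]
gripper_width: 17.1
grasp_force: 4.6
```

```bash
python3 w.py a; python3 ck.py w9 | sed -n 1,14p
```

```text
grasp pt [634.7 152.6  30.3] clock 13.85 F [-9.8  1.3  6.6] w 17.12293452864684 lean 13.8 j [ 0.52  0.57 -0.47  0.4  -0.35  0.64]
grasp in rack -134.0 187.3 30.3
floor -0.7
-144.0 z 0.2 y [151.4 229.8]
-136.0 z 95.1 y [153.2 229.1]
-128.0 z 68.6 y [152.2 225.5]
-120.0 z 26.9 y [170.5 203.8]
-112.0 z 27.3 y [168.4 205.9]
-104.0 z 27.3 y [168.5 206.1]
-96.0 z 27.2 y [168.7 206.1]
-88.0 z 27.3 y [168.5 206. ]
-80.0 z 27.2 y [168.5 206.2]
-72.0 z 11.0 y [170.1 205. ]
-64.0 z 10.2 y [170. 205.]
-56.0 z 9.5 y [170.3 205.1]
```

Call:
{"api": "carry_out", "payload": {"rows": [[0.006, 0, 0.0015, 0, 0, 0, -0.6], [0.006, 0, 0.0015, 0, 0, 0, -0.6]]}}

```text
clock: 14.15
position: [598.4, 154.8, 180.9]
ee_rot: [0.992, -0.026, 0.12, 0.005]
contact_force: [-12.7, 1.1, 8.4]
gripper_width: 17.3
grasp_force: 6.2
```

```bash
python3 w.py a
```

```text
grasp pt [635.2 152.4  30.3] clock 14.15 F [-12.7   1.1   8.4] w 17.327119235038438 lean 13.7 j [ 0.52  0.57 -0.47  0.39 -0.35  0.64]
```

The push is steady at about 13 N with the wedge barely moving, so it is snug. I back off and check.

Call:
{"api": "carry_out", "payload": {"rows": [[-0.03, 0, -0.008, 0, 0, 0, -0.6], [-0.12, 0, -0.03, 0, 0, 0, -0.6], [-0.2, 0, -0.05, 0, 0, 0, -0.6], [-0.25, 0, -0.2, 0, 0, 0, -0.6], [-0.25, 0, -0.35, 0, 0, 0, -0.6], [-0.25, 0, -0.35, 0, 0, 0, -0.6]]}}

```text
clock: 14.9
position: [535.9, 159.6, 239.5]
ee_rot: [0.992, -0.026, 0.124, 0.001]
contact_force: [0.2, 0.8, 1.0]
gripper_width: 17.2
grasp_force: 0.0
```

```bash
python3 w.py a; python3 ck.py w10; python3 ck.py w11|tail -12
python3 - <<'E'
from h import *
im,d,W=wristw('w10');c=rack(0,190); r=np.hypot(W[...,0]-c[0],W[...,1]-c[1])
m=(d>0)&(r<26)&(W[...,2]>14)&(W[...,2]<22);print(m.sum(),np.median(W[m][:,2]) if m.sum() else '')
E
```

```text
grasp pt [574.1 158.3  89.3] clock 14.9 F [0.2 0.8 1. ] w 17.21291907349111 lean 14.3 j [ 0.59  0.41 -0.57  0.37 -0.41  0.6 ]
grasp in rack -194.8 189.8 89.3
floor -0.76
-205.0 z 100.7 y [151.9 229.7]
-197.0 z 156.7 y [153.  228.6]
-189.0 z 125.0 y [152.7 226.5]
-181.0 z 80.2 y [173.  203.1]
-173.0 z -0.7 y 
-165.0 z -0.6 y 
-157.0 z -0.7 y 
-149.0 z -0.8 y 
-141.0 z -0.7 y 
-133.0 z -0.7 y 
-125.0 z -0.8 y 
-117.0 z 25.6 y [168.6 205.4]
-109.0 z 27.2 y [168.5 206.1]
-101.0 z 27.3 y [168.5 206.1]
-93.0 z 27.2 y [168.4 206.1]
-85.0 z 27.2 y [168.4 206.3]
-77.0 z 26.9 y [168.9 205.9]
-69.0 z 10.6 y [170.3 204.9]
-61.0 z 9.8 y [170.1 204.5]
-150.0 z -0.7 y 
-142.0 z -0.7 y 
-134.0 z -0.8 y 
-126.0 z -0.8 y 
-118.0 z 24.6 y [168.9 205.3]
-110.0 z 27.1 y [168.3 205.9]
-102.0 z 27.2 y [168.2 206. ]
-94.0 z 27.3 y [168.2 206.2]
-86.0 z 27.2 y [168.2 206.3]
-78.0 z 26.9 y [168.6 206.1]
-70.0 z 10.6 y [170. 205.]
-62.0 z 10.0 y [169.8 204.5]
466 17.252739853881764
```

View pics/w10.png

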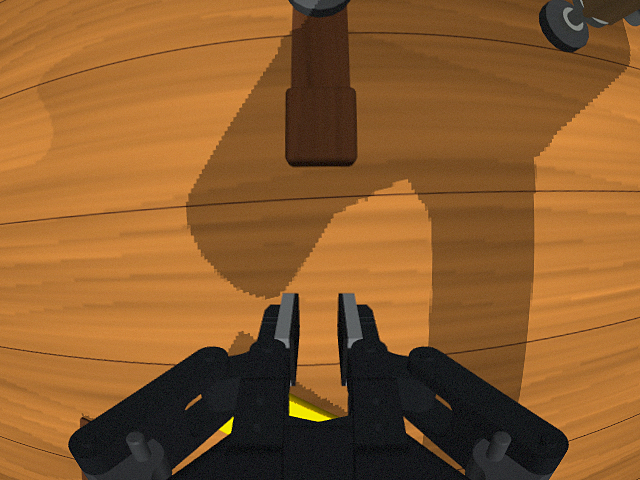

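The wedge lies straight, with its heel at (321,126) and its blade under the left foot. The tip is about 41 mm behind the rim, it hasn't sprung back, and the gripper is clear.

```bash
python3 -c "
from bench import arm
print(arm.job_done())"
```

```text
the job is handed in; nothing more can be done
None
```

The wedge is snug under the left foot, the hanging one, about 41 mm past the front rim after a final push of about 13 N, and the job is handed in; I tried only the left foot, since the camera depth already showed it hanging.

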